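# Pry the green board free of its test dock

## Robot

A 6-joint arm with a two-finger parallel gripper is mounted at the origin on the work surface. World frame = base frame: x ahead of the robot, y to its left, z up, the work surface at z = 0. Lengths are in mm, angles in rad, forces in N, time in s.
With the tool pointing down it reaches from about 275 to 750 mm from the base axis. Payload 10.2 kg.
Tool frame: the origin (TCP) lies between the finger pads; the fingertips stand 19 mm ahead of it and the grasp point (between the pads) is the TCP; z points along the fingers, y is the direction in which the jaws open and shut (so a half turn about z gives the same grasp; the last joint's range is limited). The gripper opens to 85 mm and grips with 20 to 120 N. Pads are 22 mm wide; open, the fingers measure 114 mm over their backs; the gripper's body (76 mm by 85 mm) begins 54 mm behind the grasp point. The pads swing forward as they close: fully open they stand 13 mm farther back than shut.
Start: joints at [-1.507, 0.313, 1.498, -0, 1.331, -0.223], TCP at [148.501, -503.566, 250.294] pointing down, gripper open.
Joint ranges: [-2.94, 2.94], [-0.97, 2.17], [0.19, 2.56], [-1.23, 4.37], [0.02, 3.11], [-2.88, 2.88]. Speed limits (rad/s): [2.39, 2.39, 3.01, 3.14, 3.14, 3.14].

## Interface

Orientations are given as a unit quaternion [w, x, y, z].
In Python, from workcell import status, viewer, order gives the robot as it stands.
- The arm moves only by the tool arm_command, never from a script. Its argument "plan" is a list of rows, each a list of 4 numbers: the shift along the tool's x, y, z in mm, then the turn about the tool's z in rad. In form: [[dx, dy, dz, turn], ...]. A call has 1 to 12 rows; each row shifts and turns the commanded pose from where the row before left it, along the tool's axes as they then stand; what a row does not reach is not made up. A row lasts 1/10 s, in which the tool goes at most 50 mm and 8.59 degrees, less where a joint would pass 70% of its speed; a pose out of reach is approached as far as the arm can. A call with a gripper value outside its range is refused whole. "grip" is the opening, from 0 (shut) to 1 (fully open), set as the call begins (left out, the last holds). The fingers move at their own pace and stop on an object; "grip_force" is the grip in N (left out, the last holds). Time passes only in rows, so rows that do not move let the fingers close. It gives the time, the measured TCP pose, the force and the opening at its end, in the units of the state.
- status.state(): the state, without advancing time (a new reading comes with each control period).
- viewer.read_camera(name): name is "side" or "top" or "wrist"; returns a dict with "image" (400x640x3 uint8, red, green, blue), "z_map" (400x640 float32, mm along the optical axis (not along the pixel's ray), 0 where there is no reading), "fx", "fy", "cx", "cy" (pixels), "R" (3x3) and "t" (3): a world point X has camera coordinates R X + t. Camera axes: x right, y down, z forward; pixel columns grow to the right and rows downward; lengths in mm; the calibration is good to about 2 mm. A picture is of the moment at which its call begins.
- order.job_done(): hands the job in, once; it reports no verdict.
The state is a dict: "time": time; "joints": joint angles; "qd": joint speeds; "effort": joint torques, N m; "position": TCP position; "tool_rot": TCP orientation; "force": force on the tool from outside, world axes, zero at the start; "wrist_torque": the same for the moment, N m; "finger_gap": finger opening in mm.
Only numpy, scipy, OpenCV 4.12 (cv2) and the standard library are available. Lean on these libraries where they do the work, as an engineer would, in place of code of your own. Each camera call takes 0.05 s, during which the arm holds its last target. There are 200 camera calls.

## Task

Two pedal circuit boards sit in test docks on the bench. Free the green one: swing both of its yellow ejector levers fully outward, so that they pry the board up level off its socket, and leave it resting there on the levers. Leave the blue board seated in its dock.

Things in the scene. Friction and masses are not known exactly. Their poses are not given: they have to be found in the camera images.
- green_board: Green circuit board, 70 (x) by 110 (y) by 3 mm, flat in a fixed aluminium dock (96 by 156 mm) with an upright yellow lever at each y end. Origin: centre of its underside, 34 mm above the bench when seated; z up. Its parts stand up to 11 mm above its face; steel guides at its edges reach 58 mm above the bench. The one to free; may be in either place.
- green_lever_a (a joint): Yellow ejector lever at the green board's +y end, in rad: 0 upright (seated), grows as its top swings outward, away from the board, to a stop at 0.8. Starts at 0 to 0.12. Hinge line along the board's x, 60 mm out from the seated board's centre, 30 mm above the bench. Its toe lifts that end of the board 8 mm at 0.6, 11 mm at 0.8. About 2 N at the grip moves it; it stays where left.
- green_lever_a_tip (a point): Centre of the grip atop the lever at the +y end, 70 mm from its hinge line. The grip is 24 mm along the hinge, 10 mm thick, 30 mm tall (55 to 85 mm from the hinge); below it the arm is 16 mm wide, 6 mm thick. A fingertip can go down above the board, between the two levers, and press the inner face outward.
- green_lever_b (a joint): Yellow ejector lever at the green board's -y end, in rad: 0 upright (seated), grows as its top swings outward, away from the board, to a stop at 0.8. Starts at 0 to 0.12. Hinge line along the board's x, 60 mm out from the seated board's centre, 30 mm above the bench. Its toe lifts that end of the board 8 mm at 0.6, 11 mm at 0.8. About 2 N at the grip moves it; it stays where left.
- green_lever_b_tip (a point): Centre of the grip atop the lever at the -y end, 70 mm from its hinge line. The grip is 24 mm along the hinge, 10 mm thick, 30 mm tall (55 to 85 mm from the hinge); below it the arm is 16 mm wide, 6 mm thick. A fingertip can go down above the board, between the two levers, and press the inner face outward.
- blue_board: Blue circuit board, 70 (x) by 110 (y) by 3 mm, flat in a fixed aluminium dock (96 by 156 mm) with an upright yellow lever at each y end. Origin: centre of its underside, 34 mm above the bench when seated; z up. Its parts stand up to 11 mm above its face; steel guides at its edges reach 58 mm above the bench. A bystander in a like dock: must stay seated.

How it is judged (in metres and radians):
At the end, for the whole second after the job is handed in: Both levers of the green board stand swung outward by more than 0.58 rad (33 degrees), the board rests on them raised at least 5.5 mm, level within about 7 degrees, at rest and within 25 mm of where it sat; the blue board is within 10 mm of its start (value of joint each of green_lever_a, green_lever_b above 0.58 rad and height (world z) of green_board above 0.0395 m and angle between green_board's own z axis and vertical below 0.12 rad and distance of green_board from where it was at the start of the episode below 0.025 m and linear speed of green_board below 0.02 m/s and distance of blue_board from where it was at the start of the episode below 0.01 m); the robot touches nothing.
It fails at once if the blue board is pried or knocked out of its seat (distance of blue_board from where it was at the start of the episode above 0.01 m or angle between blue_board's own z axis and vertical above 0.08 rad).
It also fails if it takes over 38 s, if anything falls off the work surface, if the arm or the gripper's body presses on something with over 40 N, if the wrist force passes 120 N, or if a joint passes its speed limit or range.

## Working session

There is one attempt and no reset: what is moved stays moved. The work goes in short steps, Python scripts to look and compute and a tool call to move; the robot and the scene stay as the last step left them, time stands still between calls to the robot, and variables do not carry over. Pictures are saved under pics/ and viewed, about 8 in all and at most 12, crops included, and the job is handed in when it is done.

Besides the shell and the picture viewer there is one more tool, called after "Call:" as name(argument=value, ...), one argument or row to a line, values as JSON. arm_command: Moves the arm, as the interface text tells. Its arguments: {"type":"object","properties":{"plan":{"type":"array"},"grip":{"type":"number"},"grip_force":{"type":"number"}},"required":["plan"]}

```bash
mkdir -p pics
cat > h.py <<'E'
import numpy as np,cv2
from workcell import status,viewer,order
def cam(n,f=None):
    c=viewer.read_camera(n)
    if f: cv2.imwrite('pics/'+f,c['image'][:,:,::-1])
    return c
def pts(c,m=None):
    v,u=np.nonzero((c['z_map']>0) if m is None else (m&(c['z_map']>0)))
    z=c['z_map'][v,u]
    P=np.stack([(u-c['cx'])/c['fx']*z,(v-c['cy'])/c['fy']*z,z],1)
    return (P-np.array(c['t']))@np.array(c['R']),u,v
E
python3 - <<'E'
from h import *
c=cam('top','top1.png');s=cam('side','side1.png')
st=status.state();print({k:np.round(v,3) for k,v in st.items()})
for n,c in(('top',c),('side',s)):
    hsv=cv2.cvtColor(c['image'],cv2.COLOR_RGB2HSV)
    for nm,lo,hi in(('g',(40,70,30),(85,255,255)),('b',(95,80,30),(130,255,255)),('y',(20,120,90),(34,255,255))):
        m=cv2.inRange(hsv,lo,hi)
        k,l,stt,ce=cv2.connectedComponentsWithStats(m)
        for i in range(1,k):
            if stt[i,4]>60:
                P,u,v=pts(c,l==i)
                if len(P): print(n,nm,stt[i],np.round(np.median(P,0)),np.round(P.min(0)),np.round(P.max(0)))
E
```

```text
{'time': np.float64(0.1), 'joints': array([-1.507,  0.313,  1.498,  0.   ,  1.331, -0.223]), 'qd': array([-0.002, -0.001, -0.003,  0.   ,  0.001, -0.003]), 'effort': array([ 2.0000e-03, -4.1290e+01, -2.6014e+01, -0.0000e+00,  3.0000e-03,
       -0.0000e+00]), 'position': array([ 148.49 , -503.359,  249.804]), 'tool_rot': array([-0.001,  0.99 ,  0.143,  0.   ]), 'force': array([-0.275,  0.166, -0.628]), 'wrist_torque': array([-0.002,  0.012, -0.034]), 'finger_gap': np.float64(85.421)}
top g [ 203  183   61   42 1552] [586. 164.  37.] [543. 107.  16.] [632. 228.  96.]
top b [ 376  194   62   46 1489] [ 556. -187.   37.] [ 510. -243.   14.] [ 603. -120.   44.]
top y [340  47  16  44 443] [894. -73.  23.] [846. -93.  -2.] [961. -56.  28.]
top y [625  49  15  36 294] [ 903. -718.   18.] [ 856. -733.    3.] [ 928. -710.   38.]
top y [184 180  24  22 210] [600. 228. 100.] [590. 221.  -1.] [646. 281. 117.]
top y [432 192  24  20 261] [ 573. -240.   94.] [ 562. -295.   -3.] [ 610. -234.  117.]
top y [257 195   9  19 115] [571. 100. 113.] [560.  93.  33.] [600. 119. 118.]
top y [375 212  11  1
[... 493 characters left out ...]
 -223.   33.] [ 597. -122.   43.]
side b [343 183  12  14  88] [ 537. -215.   37.] [ 520. -241.   35.] [ 560. -175.   43.]
side b [185 244  11  10  82] [775. 117.  15.] [768. 109.   1.] [788. 124.  24.]
side b [113 293  12  13 106] [803. 298.  13.] [795. 289.  -1.] [814. 305.  24.]
side y [292 100  28  14 256] [ 885. -732.   30.] [ 834. -784.    4.] [ 934. -705.   38.]
side y [331 151  15  60 501] [ 545. -121.   87.] [ 527. -406.   -1.] [ 642. -110.  117.]
side y [177 188  33  17 294] [891. -67.  20.] [844. -85.  -1.] [947. -54.  28.]
side y [274 221  12  41 346] [572. 105.  85.] [560. -13.  -3.] [643. 115. 117.]
side y [223 256  18  42 380] [599. 232.  85.] [588. 127.  -2.] [651. 239. 116.]
```

View pics/top1.png

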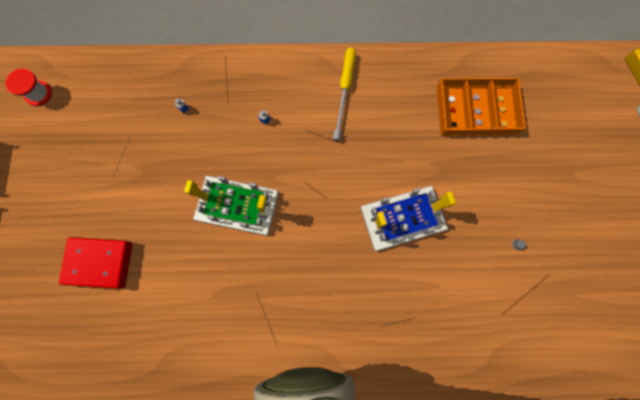

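View pics/side1.png

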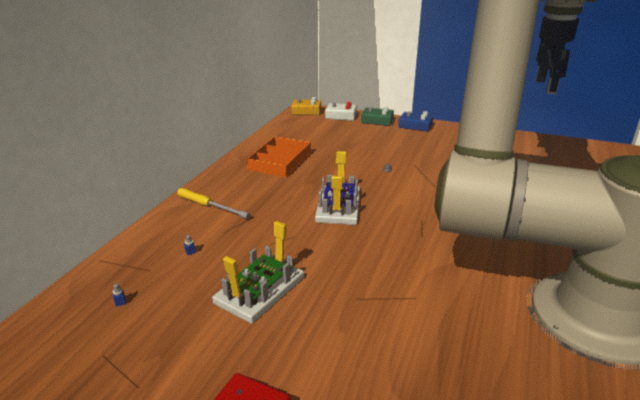

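The green board is at about (586,164) with yaw near −12°, between levers at (600,230) and (572,103). In the top view it is at pixel (235,205). The blue board is at (556,−187), pixel (408,217). I'll shut the gripper, line tool y up with the lever line and move above the green board.

Call:
arm_command(
  plan=[
    [0, 0, 0, 0.126],
    [0, 0, 0, 0.126],
    [0, 0, 0, 0.126],
    [0, 0, 0, 0.125],
    [17.7, -46.6, 0, 0],
    [17.7, -46.6, 0, 0],
    [17.7, -46.6, 0, 0],
    [17.7, -46.6, 0, 0],
    [17.7, -46.6, 0, 0],
    [17.7, -46.6, 0, 0],
    [17.7, -46.6, 0, 0],
    [17.7, -46.6, 0, 0],
  ],
  grip=0,
)

```text
time: 1.3
position: [367.3, -167.9, 250.3]
tool_rot: [0.0, 0.994, -0.108, 0.0]
force: [0.7, 0.1, 0.5]
finger_gap: -0.4
```

Call:
arm_command(
  plan=[
    [17.7, -46.6, 0, 0],
    [17.7, -46.6, 0, 0],
    [17.7, -46.6, 0, 0],
    [17.7, -46.6, 0, 0],
    [17.7, -46.6, 0, 0],
    [17.7, -46.6, 0, 0],
    [17.7, -46.6, 0, 0],
    [17.7, -46.6, 0, 0],
    [0, 0, 0, 0],
    [0, 0, 0, 0],
  ],
)

```text
time: 2.3
position: [584.9, 164.5, 249.3]
tool_rot: [0.0, 0.994, -0.107, -0.001]
force: [-0.2, -0.7, -0.9]
finger_gap: 0.1
```

Run:
```python
from h import *
c=cam('wrist','wr1.png')
st=status.state();print({k:np.round(st[k],3) for k in('time','joints','position','tool_rot','force','finger_gap')})
hsv=cv2.cvtColor(c['image'],cv2.COLOR_RGB2HSV)
for nm,lo,hi in(('g',(40,70,30),(85,255,255)),('y',(20,120,90),(34,255,255))):
    k,l,stt,ce=cv2.connectedComponentsWithStats(cv2.inRange(hsv,lo,hi))
    for i in range(1,k):
        if stt[i,4]>200:
            P,u,v=pts(c,l==i)
            a=np.array([-.215,-.977]);q=P[:,:2]-st['position'][:2]
            print(nm,stt[i],np.round(np.median(P,0)))
            if nm=='y':
                t=P[P[:,2]>85]; 
                if len(t): print(' grip',np.round(t.mean(0)),t.min(0).round(),t.max(0).round())
                t=P[P[:,2]>110]
                if len(t):
                    print(' top',np.round(t.mean(0)),len(t))
P,u,v=pts(c);m=P[:,2]>120;
if m.any(): print('finger?',P[m].min(0).round(),P[m].max(0).round())
```

```text
{'time': np.float64(2.35), 'joints': array([ 0.08 ,  0.498,  1.23 , -0.   ,  1.415,  1.867]), 'position': array([584.694, 163.587, 249.826]), 'tool_rot': array([ 0.   ,  0.994, -0.108, -0.001]), 'force': array([-0.35, -0.37, -0.24]), 'finger_gap': np.float64(-0.477)}
g [ 276  145   94   56 4147] [589. 162.  38.]
y [ 554  153   77   37 1184] [ 542. -117.   97.]
 grip [ 542. -116.  106.] [ 527. -125.   85.] [ 552. -111.  117.]
 top [ 540. -117.  114.] 336
y [246 164  33  39 650] [603. 226. 103.]
 grip [604. 228. 109.] [590. 222.  87.] [615. 238. 117.]
 top [603. 230. 114.] 263
y [367 165  32  38 690] [575. 103. 101.]
 grip [575. 100. 108.] [561.  91.  87.] [585. 107. 117.]
 top [574.  99. 114.] 260
finger? [567. 101. 235.] [612. 223. 330.]
```

View pics/wr1.png

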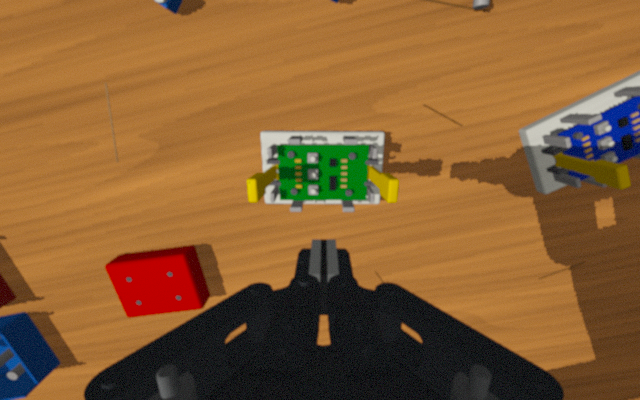

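The wrist view shows the dock level and aligned with the tool, with the levers at px (262,183) and (383,183) and the shut fingers at (323,260). I'll descend between the levers.

Call:
arm_command(
  plan=[
    [3.5, 0, 35, 0],
    [0, 0, 35, 0],
    [0, 0, 35, 0],
    [0, 0, 30, 0],
    [0, 0, 0, 0],
    [0, -15, 0, 0],
    [0, -15, 0, 0],
    [0, 0, 0, 0],
  ],
)

```text
time: 3.15
position: [595.7, 194.7, 117.2]
tool_rot: [-0.001, 0.994, -0.107, 0.002]
force: [-0.9, 1.3, 0.3]
finger_gap: -0.2
```

Run:
```python
from h import *
c=cam('side');im=c['image'][170:330,190:350,::-1];cv2.imwrite('pics/s2.png',cv2.resize(im,None,fx=3.5,fy=3.5))
```

```text
(no output)
```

View pics/s2.png

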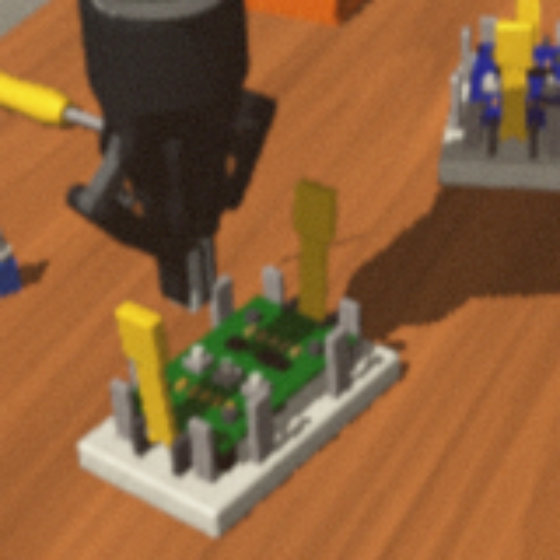

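The side crop shows the shut fingertips at (190,295), between the levers, above the guides and next to the +y lever. I'll push that lever partway first so the board tilts less.

Call:
arm_command(
  plan=[
    [0, -5, 0.5, 0],
    [0, -5, 0.5, 0],
    [0, -5, 0.5, 0],
    [0, -5, 0.5, 0],
    [0, -5, 1, 0],
    [0, -5, 1, 0],
    [0, 0, 0, 0],
  ],
)

```text
time: 3.9
position: [601.4, 222.3, 111.1]
tool_rot: [-0.0, 0.994, -0.108, -0.0]
force: [-0.4, -0.5, 0.5]
finger_gap: -0.3
```

Call:
arm_command(
  plan=[
    [0, 15, -2, 0],
    [0, 30, -2, 0],
    [0, 30, 0, 0],
    [0, 22, 0, 0],
    [0, 6, 0, 0],
    [0, 6, 0, 0],
    [0, 6, 1, 0],
    [0, 6, 1, 0],
    [0, 6, 1, 0],
    [0, 0, 0, 0],
  ],
)

```text
time: 4.9
position: [573.9, 97.3, 112.0]
tool_rot: [0.0, 0.994, -0.108, -0.0]
force: [0.1, -0.0, 0.6]
finger_gap: 0.3
```

Run:
```python
from h import *
c=cam('side');im=c['image'][170:330,190:350,::-1];cv2.imwrite('pics/s3.png',cv2.resize(im,None,fx=3.5,fy=3.5))
```

```text
(no output)
```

View pics/s3.png

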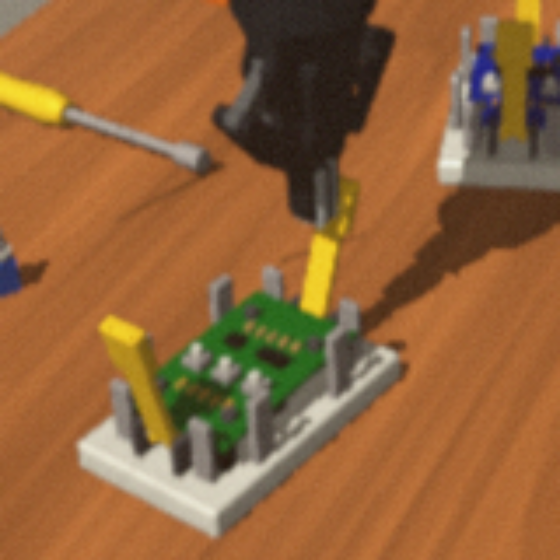

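Both levers move: +y leans slightly and −y more (crop (340,200)). I'll carry on with −y.

Call:
arm_command(
  plan=[
    [0, 5, 2, 0],
    [0, 5, 2, 0],
    [0, 5, 2, 0],
    [0, 4, 2, 0],
    [0, 3, 1, 0],
    [0, 0, 0, 0],
  ],
)

```text
time: 5.55
position: [569.2, 75.7, 103.1]
tool_rot: [0.0, 0.994, -0.108, -0.0]
force: [-0.3, 0.2, 0.4]
finger_gap: 0.6
```

```bash
cat >> h.py <<'E'
def ang(c):
    # lever angles about hinge from yellow depth points, board frame origin (588.5,164.5)
    hsv=cv2.cvtColor(c['image'],cv2.COLOR_RGB2HSV);m=cv2.inRange(hsv,(20,120,60),(34,255,255))>0
    P,u,v=pts(c,m);d=P[:,:2]-[588.5,164.5];y=d@[.215,.977];x=d@[.977,-.215]
    for s in(1,-1):
        k=(abs(x)<22)&(y*s>45)&(y*s<140)&(P[:,2]>50)&(P[:,2]<125)
        o=y[k]*s-60;h=P[k,2]-30
        if k.sum()>20:print(s,k.sum(),'slope ang',np.arctan(np.polyfit(h,o,1)[0]).round(2),'median ang',np.median(np.arctan2(o,h)).round(2),'zmax',P[k,2].max().round())
    G=cv2.inRange(hsv,(40,70,30),(85,255,255))>0
    P,u,v=pts(c,G);d=P[:,:2]-[588.5,164.5];y=d@[.215,.977];k=(np.hypot(*d.T)<75)&(P[:,2]<75)
    for a,b in((-55,-30),(-15,15),(30,55)):
        q=k&(y>a)&(y<b);print('board',a,b,np.median(P[q,2]).round(1),q.sum())
E
python3 - <<'E'
from h import *
ang(cam('side'));ang(cam('wrist'))
E
```

```text
1 273 slope ang 0.24 median ang 0.3 zmax 116.0
-1 206 slope ang 0.66 median ang 0.61 zmax 98.0
board -55 -30 47.3 255
board -15 15 43.1 270
board 30 55 38.6 212
1 3693 slope ang 0.18 median ang 0.17 zmax 109.0
-1 1725 slope ang 0.67 median ang 0.63 zmax 125.0
board -55 -30 47.2 2928
board -15 15 43.1 2565
board 30 55 38.7 2087
```

Call:
arm_command(
  plan=[
    [0, 3, 1, 0],
    [0, 3, 1, 0],
    [0, 2, 0, 0],
    [0, 1.5, 0, 0],
    [0, 0, 0, 0],
  ],
)

```text
time: 6.15
position: [567.4, 66.9, 101.4]
tool_rot: [-0.0, 0.994, -0.108, 0.0]
force: [0.9, 2.0, 1.3]
finger_gap: 0.1
```

Run:
```python
from h import *
ang(cam('side'));print(status.state()['force'],status.state()['position'])
```

```text
1 273 slope ang 0.23 median ang 0.3 zmax 115.0
-1 223 slope ang 0.79 median ang 0.72 zmax 92.0
board -55 -30 48.9 269
board -15 15 44.0 278
board 30 55 38.7 222
[-0.18823031  2.08074591  1.31645766] [567.34341317  66.8989462  101.39434153]
```

The −y lever is at about 0.77. Now the +y lever.

Call:
arm_command(
  plan=[
    [0, -10, -5, 0],
    [0, -35, -5, 0],
    [0, -45, 0, 0],
    [0, -45, 0, 0],
    [0, -15, 0, 0],
    [0, -6, 0, 0],
    [0, -6, 1, 0],
    [0, -6, 1, 0],
    [0, -6, 2, 0],
    [0, -6, 2, 0],
    [0, -5, 2, 0],
    [0, 0, 0, 0],
  ],
)

```text
time: 7.4
position: [607.1, 248.1, 103.0]
tool_rot: [-0.0, 0.994, -0.108, 0.0]
force: [0.0, -0.1, 0.4]
finger_gap: -0.1
```

Call:
arm_command(
  plan=[
    [0, -5, 1, 0],
    [0, -4, 1, 0],
    [0, -3, 0, 0],
    [0, -3, 0, 0],
    [0, 0, 0, 0],
  ],
)

```text
time: 7.9
position: [610.3, 262.8, 101.4]
tool_rot: [-0.0, 0.994, -0.108, 0.0]
force: [0.6, -0.3, 0.6]
finger_gap: 0.4
```

Run:
```python
from h import *
c=cam('side');ang(c);ang(cam('wrist'));im=c['image'][170:330,190:350,::-1];cv2.imwrite('pics/s4.png',cv2.resize(im,None,fx=3.5,fy=3.5))
```

```text
1 157 slope ang 0.78 median ang 0.79 zmax 93.0
-1 269 slope ang 0.75 median ang 0.72 zmax 93.0
board -55 -30 48.8 164
board -15 15 48.6 232
board 30 55 48.8 271
1 1676 slope ang 0.77 median ang 0.74 zmax 124.0
-1 1538 slope ang 0.78 median ang 0.72 zmax 73.0
board -55 -30 48.8 2623
board -15 15 48.8 2881
board 30 55 48.8 2812
```

View pics/s4.png

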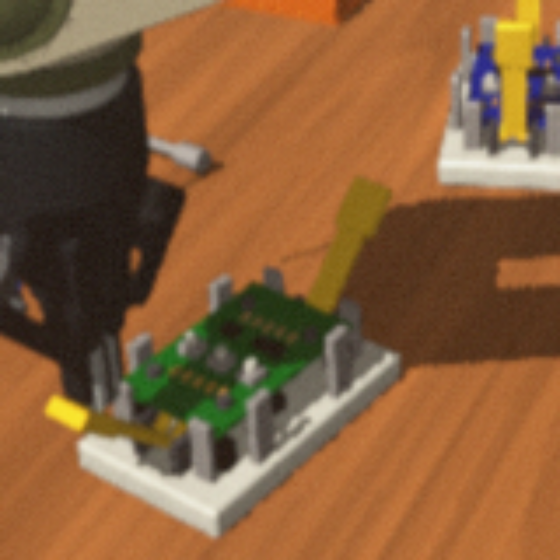

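The board is level and raised about 11 mm, and both levers are at about 0.77. I'll back off inward, rise clear and check again.

Call:
arm_command(
  plan=[
    [0, 5, 0, 0],
    [0, 10, -5, 0],
    [0, 0, -30, 0],
    [0, 0, -45, 0],
    [0, 0, -45, 0],
    [0, 0, -20, 0],
    [0, 0, 0, 0],
    [0, 0, 0, 0],
  ],
)

```text
time: 8.8
position: [606.8, 247.0, 245.9]
tool_rot: [0.0, 0.994, -0.108, -0.0]
force: [-0.5, 0.4, -1.0]
finger_gap: -0.3
```

Run:
```python
from h import *
c=cam('side');ang(c);t=cam('top');w=cam('wrist');ang(w)
for q in(t,c):
    P,u,v=pts(q,cv2.inRange(cv2.cvtColor(q['image'],cv2.COLOR_RGB2HSV),(95,80,30),(130,255,255))>0)
    P=P[np.hypot(P[:,0]-556,P[:,1]+187)<75];print('blue',np.median(P,0).round(1))
s=status.state();print(s['position'],s['force'])
im=c['image'][140:340,190:390,::-1];cv2.imwrite('pics/s5.png',cv2.resize(im,None,fx=2.8,fy=2.8))
```

```text
1 156 slope ang 0.79 median ang 0.79 zmax 94.0
-1 246 slope ang 0.75 median ang 0.72 zmax 92.0
board -55 -30 48.7 208
board -15 15 48.8 268
board 30 55 48.6 279
1 831 slope ang 0.78 median ang 0.73 zmax 94.0
-1 1136 slope ang 0.76 median ang 0.72 zmax 93.0
board -55 -30 48.9 999
board -15 15 49.0 1170
board 30 55 48.9 1020
blue [ 555.6 -186.4   37.3]
blue [ 547.5 -194.    37.8]
[606.62691294 247.30195365 244.66224696] [-0.11671086 -0.36485453  0.53725371]
```

View pics/s5.png

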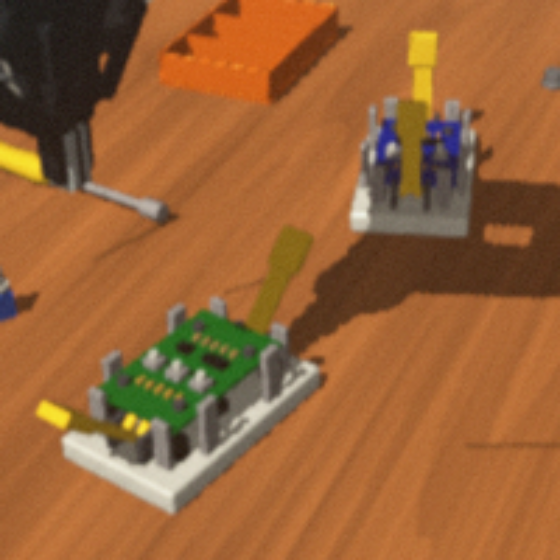

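The picture shows both green levers leaning out at (60,415) and (290,245), the board raised and level, and the gripper clear of it. The blue board is still seated at (420,150).

```bash
python3 -c "
from workcell import order
print(order.job_done())"
```

```text
the job is handed in; nothing more can be done
None
```

The green board is freed and resting on its two levers, and I've handed the job in at about 9 s of the 38 s allowed. I pushed the levers outward in turn with the shut fingertips: +y partway, −y fully, then +y fully. Then I raised the gripper clear.

- **Levers:** the last depth readings put both at 0.72–0.79 rad, against the 0.58 needed.
- **Green board:** its face reads about 48.8 mm at both ends and the middle, so it is level and raised about 11 mm.
- **Blue board:** the top camera puts it less than 1 mm from its start (height 37 mm), and the picture shows it still seated. The side camera's median for it was about 11 mm off in x/y from the top camera's. From there it sees only part of the board, so I took this as a viewing effect and did not check further.
- **Forces:** never above about 3 N in the readings.

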